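# Seat a ware board in its rack

## Task

With your fingertips, push the wooden ware board that carries the clay tile along its rails until you feel it drop into the locating notches and it sits level on all four feet. Only slide it: do not lift or pinch it, do not touch the tile, which must still lie fully on the board, and leave the pot, the bowl and the wooden beater where they are. Finish with the hand clear of everything.

Things in the scene. Friction and masses are not known exactly. Their poses are not given: they have to be found in the camera images.
- rack: Fixed wooden rack, 400 long (its x) x 206 wide (y). Origin: centre of its underside, on the bench; x points the way to push the board, z up. Two rails along x at |y| 45 to 85, tops at z 40; the gap between them is open, 90 wide (cross-pieces in it 18 high). Guide strips outside the rails (|y| 89 to 103, 54 high) keep the board straight, 3 play each side. No end stop.
- seat (a point): Point on the rack where the board's origin lies when seated (rack x 60, y 0, z 33; 3 play along x); axes as the rack's. Four notches in the rail tops, each 7 deep, 22 long: two at x +85 from this point on the inner half of the rails (|y| 55), two at x -85 on the outer half (|y| 75).
- ware_board: Loose plywood board, 220 (x, along rails) x 172 (y) x 18, 0.35 to 0.55 kg. Feet 10 high, 16 long, 14 wide: front pair at x 85, y +-55, rear pair x -85, y +-75; each fits only its own notches. Origin: centre, level with the feet's undersides; plywood from z 10 to 28. Starts on the rail tops (z 40), 70 to 150 short of the seat; sinks 7 there.
- push_edge (a point): Middle of the board's rear end face, the one to push: vertical, looking along the board's -x, 9 below the board's top (19 above its feet's undersides); axes as the board's. The space behind it is free. With the tile the board takes about 3 to 12 N to slide; once seated the notch walls stop it firmly.
- tile: Loose fired clay tile, 150 (x) x 110 (y) x 12 thick, about 0.3 to 0.5 kg, lying flat on the board within about 8 of its middle; its rear edge is at least 20 from the board's rear edge. Origin: centre of its underside.
- pot: Loose terracotta pot, 72 across the rim, 70 high, standing on the bench beside the rack; origin: centre of its underside. Leave alone.
- bowl: Loose terracotta bowl, 84 across the rim, 50 high, standing on the bench beside the rack; origin: centre of its underside. Leave alone.
- beater: Loose wooden clay beater, flat blade 150 x 30 x 22 with a short dark handle along its +x (190 in all), lying on the bench beside the rack; origin: centre of the blade's underside. Leave alone.
Mind the look-alikes: they are no part of the job. There is more than one size of the tile; the one meant has the size given above.

How it is judged:
By the outcome, as a careful person would: the job done as asked, in the order asked, and still so for the second after the job is handed in, with the robot touching nothing.
It also fails if it takes over 32 s, if anything falls off the work surface, if the arm or the gripper's body presses on something with over 40 N, if the wrist force passes 120 N, or if a joint passes its speed limit or range.

## Robot

A 7-joint arm with a two-finger parallel gripper is mounted at the origin on the work surface. World frame = base frame: x ahead of the robot, y to its left, z up, the work surface at z = 0. Lengths are in m, angles in rad, forces in N, time in s.
With the tool pointing down it reaches from about 0.425 to 0.925 m from the base axis. Payload 6.8 kg.
Tool frame: the origin (TCP) lies on the mounting face of the last link; the fingertips stand 173 mm ahead of it and the grasp point (between the pads) lies 155 mm ahead of it; z points along the fingers, y is the line along which they close (so a half turn about z gives the same grasp; the last joint's range is limited). The gripper opens to 85 mm and grips with 20 to 120 N. Pads are 22 mm wide; open, the fingers measure 114 mm over their backs; the gripper's body (76 mm by 85 mm) begins 54 mm behind the grasp point. The pads swing forward as they close: fully open they stand 13 mm farther back than shut.
Start: joints at [-1.379, 0.477, 0.022, 1.555, -0.011, 1.109, -0.083], TCP at [0.199, 0.645, 0.405] pointing down, gripper open.
Joint ranges: [-2.96, 2.96], [-0.34, 2.1], [-1.41, 1.46], [0.24, 2.44], [-1.37, 4.51], [0.17, 1.92], [-2.96, 2.96]. Speed limits (rad/s): [2.39, 2.39, 3.14, 3.14, 3.14, 3.14, 3.14].

## Interface

Orientations are given as a unit quaternion [w, x, y, z].
In Python, from station import bot gives the robot as it stands. The module is installed in compiled form; this text tells all that it offers.
- The arm moves only by the shell command python3 -m pendant 'ROWS' [FORCE]. ROWS is JSON, a list of rows, each a list of 5 numbers: the finger opening in m, from 0 to 0.0854, then the shift along the tool's x, y, z in m, then the turn about the tool's z in degrees. In form: [[jaw, x, y, z, yaw], ...]. A call has 1 to 12 rows; each row shifts and turns the commanded pose from where the row before left it, along the tool's axes as they then stand; what a row does not reach is not made up. A row lasts 1/12 s, in which the tool goes at most 41.7 mm and 7.16 degrees, less where a joint would pass 70% of its speed; a pose out of reach is approached as far as the arm can. A call with a gripper value outside its range is refused whole. The fingers move at their own pace and stop on an object; FORCE is the grip in N (left out, the last holds). Time passes only in rows, so rows that do not move let the fingers close. It gives the time, the measured TCP pose, the force, the opening and the grip force at its end, in the units of the state.
- bot.get_obs(): the state, without advancing time (a new reading comes with each control period).
- bot.read_camera(name): name is "side" or "top" or "wrist"; returns (picture, depth): 384x512x3 uint8, blue, green, red; 384x512 float32, m along the optical axis (not along the pixel's ray), 0 where there is no reading.
- bot.camera_model(name): a dict with "intrinsics" (3x3 intrinsics, pixels), "R" (3x3) and "t" (3): a world point X has camera coordinates R X + t. Camera axes: x right, y down, z forward; pixel columns grow to the right and rows downward; lengths in m; the calibration is good to about 2 mm. A picture is of the moment at which its call begins: read the wrist's pose just before it. camera_model takes no time and is no camera call; for the wrist camera it gives the pose at the moment of the call.
- bot.hand_in(): hands the job in; it is judged then, once.
Trained networks look in the newest picture that a camera, given by its name, has taken for a name from the list of things; names that differ only in an ending like _2 or _b are one class to them, and where a whole thing is asked for, a point or a joint stands for the part that bears it (a point fixed in the world has none). Each returns a list of dicts, best first, with "score" (0 to 1); they miss things now and then, are a little off and sometimes report something else, mostly with a low value. They report only what shows in the picture. A call takes as long as a camera call. They do not tell look-alikes from the thing itself.
- bot.boxes_of(name, camera): "at" ([column, row] in pixels, amid what is visible of it).
- bot.trace(name, camera): "mask" (384x512 bool, what is visible of it) and "at" ([column, row] in pixels, amid what is visible of it).
- bot.pinpoint(name, camera): "at" ([column, row] in pixels: a listed point, or the origin of a listed thing).
The state is a dict: "t": time; "q": joint angles; "joint_vel": joint speeds; "joint_torque": joint torques, N m; "eef_pos": TCP position; "tool_rot": TCP orientation; "contact_force": force on the tool from outside, world axes, zero at the start; "torque": the same for the moment, N m; "gripper_width": opening from 0.0 (shut) to 1.0 (fully open); "grasp_force": force on a finger pad.
Only numpy, scipy, OpenCV 4.12 (cv2) and the standard library are available. Lean on these libraries where they do the work, as an engineer would, in place of code of your own. Each camera call takes 0.05 s, during which the arm holds its last target. There are 200 camera calls.

## Working session

There is one attempt and no reset: what is moved stays moved. The work goes in short steps, Python scripts to look and compute and a shell command to move; the robot and the scene stay as the last step left them, time stands still between calls to the robot, and variables do not carry over. Pictures are saved under pics/ and viewed, at most 10 in all, crops included, and the job is handed in when it is done.

```bash
mkdir -p pics
cat > h.py <<'E'
import numpy as np, cv2
from station import bot
def world(cam,px,depth,m=None):
    m=m or bot.camera_model(cam)
    K,R,t=map(np.array,(m["intrinsics"],m["R"],m["t"]))
    u,v=px; d=depth
    p=np.linalg.inv(K)@np.array([u,v,1.])*d
    return R.T@(p-t.ravel())
def cloud(cam,depth):
    m=bot.camera_model(cam);K,R,t=map(np.array,(m["intrinsics"],m["R"],m["t"]))
    v,u=np.mgrid[0:384,0:512]
    P=np.stack([u,v,np.ones_like(u)],-1)@np.linalg.inv(K).T*depth[...,None]
    return (P-t.ravel())@R
E
python3 - <<'E'
from h import *
o=bot.get_obs();print(o["t"],o["eef_pos"],o["tool_rot"],o["contact_force"])
ims=[]
for c in("top","side"):
    im,d=bot.read_camera(c);ims.append(im)
    P=cloud(c,d);np.save(c+".npy",P)
    for n in("ware_board","push_edge","seat","tile","rack","pot","bowl","beater"):
        for r in bot.pinpoint(n,c)[:2]:
            u,v=r["at"];p=P[int(round(v)),int(round(u))]
            print(c,n,round(r["score"],2),np.round(r["at"],0),p.round(3))
    cv2.imwrite(f"pics/{c}.png",im)
E
```

```text
0.0 [0.19926718 0.64461977 0.40373027] [-7.39438745e-05  1.49334535e-01  9.88786293e-01 -9.25834554e-04] [ 0.63256527 -0.74508433  0.09908108]
top push_edge 0.8 [303. 179.] [ 0.603 -0.166  0.067]
top tile 0.97 [373. 197.] [ 0.574 -0.338  0.008]
top tile 0.82 [352. 299.] [ 0.338 -0.28   0.013]
top bowl 0.79 [282. 111.] [ 0.788 -0.123  0.004]
top beater 0.65 [229. 243.] [0.461 0.001 0.018]
side ware_board 0.81 [241. 195.] [ 0.581 -0.021  0.078]
side push_edge 0.59 [262. 158.] [ 0.605 -0.161  0.066]
side tile 0.79 [241. 183.] [ 0.6   -0.053  0.078]
side tile 0.77 [376. 184.] [ 0.34  -0.265  0.015]
side pot 0.9 [150. 206.] [0.761 0.081 0.042]
side bowl 0.69 [196. 159.] [ 0.76  -0.1    0.041]
side beater 0.62 [284. 248.] [0.451 0.021 0.02 ]
```

View pics/top.png

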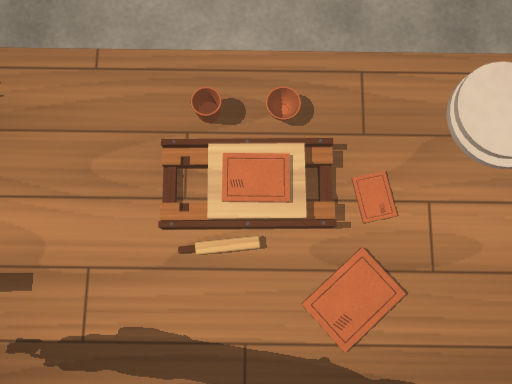

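View pics/side.png

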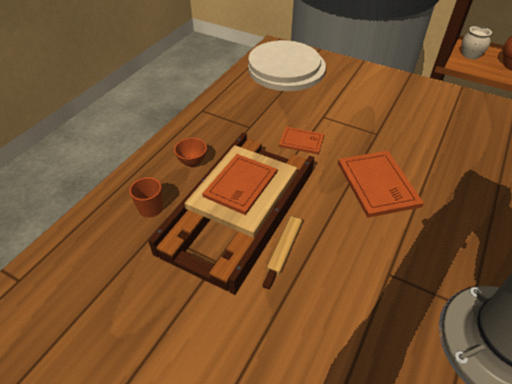

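The top view shows the board on the rack at cols 208–306 and rows 143–220, with the notches visible near col 185. The push is therefore toward image left (+y), and the rear face is at col ~305. The side view agrees. The loose tiles to the right are look-alikes, and the nearest one lies at about (375,197), behind the rack.

Run:
```python
from h import *
for c in("top","side"):
    P=np.load(c+".npy").reshape(-1,3)
    roi=(P[:,0]>.45)&(P[:,0]<.75)&(P[:,1]>-.28)&(P[:,1]<.3)
    for n,lo,hi in(("board+tile",.060,.1),("boardtop",.060,.0735),("tile",.0745,.1),("rack",.046,.1),("rackonly",.046,.059),("rail",.034,.045)):
        Q=P[roi&(P[:,2]>lo)&(P[:,2]<hi)]
        if len(Q)<20: continue
        r=cv2.minAreaRect((Q[:,:2]*1000).astype(np.float32))
        print(c,n,len(Q),np.round(r[0],1),np.round(r[1],1),round(r[2],2),"z",np.median(Q[:,2]).round(4),"y",Q[:,1].min().round(3),Q[:,1].max().round(3))
```

```text
top board+tile 7319 [632.  -59.7] [237.8 220.9] 0.9 z 0.0694 y -0.172 0.051
top boardtop 4023 [600.1 -60. ] [173.6 220.8] 1.09 z 0.0671 y -0.172 0.051
top tile 3287 [604.3 -58.5] [111.  150.1] 0.73 z 0.0791 y -0.133 0.017
top rack 9546 [623.1 -38.8] [255.5 400.6] 1.1 z 0.0677 y -0.241 0.163
top rackonly 2220 [599.2 -39.2] [207.7 400.6] 1.1 z 0.0531 y -0.241 0.163
top rail 2655 [592.3 -39. ] [193.8 400. ] 1.07 z 0.0391 y -0.24 0.162
side board+tile 5440 [633.  -54.4] [238.5 234.3] 1.31 z 0.0684 y -0.173 0.065
side boardtop 3047 [633.  -54.4] [238.5 234.3] 1.31 z 0.0667 y -0.173 0.065
side tile 2372 [605.1 -57.7] [111.9 153.5] 0.26 z 0.0785 y -0.134 0.019
side rack 7523 [623.7 -37.5] [255.9 401.9] 1.19 z 0.0668 y -0.24 0.165
side rackonly 2055 [599.9 -37.9] [208.6 401.9] 1.14 z 0.0526 y -0.24 0.165
side rail 2489 [599.  -38.6] [206.8 403.8] 1.21 z 0.0387 y -0.242 0.165
```

Rack origin is about (0.5995, -0.039), with its x axis along (-0.019, 1). The board is at (0.600, -0.060), so about 81 mm to go. Turn 71.7° about the tool's z so that tool x points along the push, then move over to behind the board.

```bash
python3 -m pendant '[[0.04,0,0,0,7.15],[0.04,0,0,0,7.15],[0.04,0,0,0,7.15],[0.04,0,0,0,7.15],[0.04,0,0,0,7.15],[0.04,0,0,0,7.15],[0.04,0,0,0,7.15],[0.04,0,0,0,7.15],[0.04,0,0,0,7.15],[0.04,0,0,0,7.15]]' 20
python3 -m pendant '[[0.04,-0.036,0.0162,0,0],[0.04,-0.036,0.0162,0,0],[0.04,-0.036,0.0162,0,0],[0.04,-0.036,0.0162,0,0],[0.04,-0.036,0.0162,0,0],[0.04,-0.036,0.0162,0,0],[0.04,-0.036,0.0162,0,0],[0.04,-0.036,0.0162,0,0],[0.04,-0.036,0.0162,0,0],[0.04,-0.036,0.0162,0,0],[0.04,-0.036,0.0162,0,0],[0.04,-0.036,0.0162,0,0]]'
python3 -m pendant '[[0.04,-0.036,0.0162,0,0],[0.04,-0.036,0.0162,0,0],[0.04,-0.036,0.0162,0,0],[0.04,-0.036,0.0162,0,0],[0.04,-0.036,0.0162,0,0],[0.04,-0.036,0.0162,0,0],[0.04,-0.036,0.0162,0,0],[0.04,-0.036,0.0162,0,0],[0.04,-0.036,0.0162,0,0],[0.04,-0.036,0.0162,0,0],[0.04,-0.036,0.0162,0,0],[0.04,-0.036,0.0162,0,0]]'
```

```text
t: 1.73
eef_pos: [0.1993, 0.6449, 0.4047]
tool_rot: [-0.0, 0.701, 0.713, 0.0]
contact_force: [0.4, -0.4, -0.3]
gripper_width: 0.47
grasp_force: 0.0
t: 2.73
eef_pos: [0.4041, 0.2156, 0.4051]
tool_rot: [-0.0, 0.699, 0.715, 0.001]
contact_force: [0.5, 1.4, 0.1]
gripper_width: 0.466
grasp_force: 0.0
t: 3.73
eef_pos: [0.6087, -0.2115, 0.4046]
tool_rot: [-0.0, 0.699, 0.715, 0.0]
contact_force: [1.0, 0.2, 0.3]
gripper_width: 0.47
grasp_force: 0.0
```

```bash
python3 -m pendant '[[0.04,0,-0.0055,0.02,0],[0.04,0,0,0.03,0],[0.04,0,0,0.03,0],[0.04,0,0,0.03,0],[0.04,0,0,0.03,0],[0.04,0,0,0.02,0],[0.04,0,0,0.02,0],[0.04,0,0,0.01,0],[0.04,0,0,0,0],[0.04,0,0,0,0]]'
python3 - <<'E'
from h import *
im,d=bot.read_camera("side");cv2.imwrite("pics/s2.png",cv2.resize(im[90:260,150:350],None,fx=3,fy=3))
E
```

```text
t: 4.57
eef_pos: [0.6027, -0.2101, 0.2149]
tool_rot: [-0.0, 0.699, 0.715, -0.0]
contact_force: [-0.5, -0.4, 0.1]
gripper_width: 0.467
grasp_force: 0.0
```

View pics/s2.png

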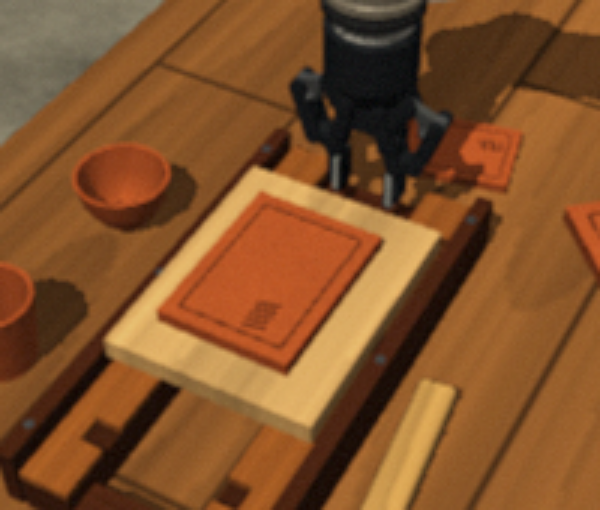

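The two fingertips stand behind the board's rear edge, at crop (340,180) and (395,195), and clear of it. Start pushing, slowly.

```bash
python3 -m pendant '[[0.04,0.006,0,0,0],[0.04,0.006,0,0,0],[0.04,0.005,0,0,0],[0.04,0.004,0,0,0],[0.04,0.003,0,0,0],[0.04,0.003,0,0,0],[0.04,0.003,0,0,0],[0.04,0.003,0,0,0],[0.04,0.003,0,0,0],[0.04,0.003,0,0,0],[0.04,0.003,0,0,0],[0.04,0.003,0,0,0]]'
python3 -m pendant '[[0.04,0.004,0,0,0],[0.04,0.004,0,0,0],[0.04,0.004,0,0,0],[0.04,0.004,0,0,0],[0.04,0.004,0,0,0],[0.04,0.004,0,0,0],[0.04,0.004,0,0,0],[0.04,0.003,0,0,0],[0.04,0.003,0,0,0],[0.04,0.002,0,0,0],[0.04,0.002,0,0,0],[0.04,0,0,0,0]]'
python3 - <<'E'
from h import *
im,d=bot.read_camera("top");P=cloud("top",d).reshape(-1,3)
roi=(P[:,0]>.515)&(P[:,0]<.685)&(P[:,1]>-.28)&(P[:,1]<.3)
Q=P[roi&(P[:,2]>.06)&(P[:,2]<.0735)&(P[:,1]>-.02)];print("front y",np.percentile(Q[:,1],99.5),"z",np.median(Q[:,2]))
Q=P[roi&(P[:,2]>.0745)&(P[:,2]<.1)&(P[:,1]>-.02)];print("tile front y",np.percentile(Q[:,1],99.5))
E
```

```text
t: 5.62
eef_pos: [0.6013, -0.1658, 0.2148]
tool_rot: [0.001, 0.699, 0.715, -0.0]
contact_force: [-0.2, -6.0, -0.4]
gripper_width: 0.468
grasp_force: 2.5
t: 6.62
eef_pos: [0.6005, -0.1273, 0.2148]
tool_rot: [0.0, 0.699, 0.715, -0.0]
contact_force: [-1.2, -4.0, 0.6]
gripper_width: 0.463
grasp_force: 2.1
front y 0.10525645768216452 z 0.06731310979155491
tile front y 0.07097546983507631
```

```bash
python3 -m pendant '[[0.04,0.003,0,0,0],[0.04,0.003,0,0,0],[0.04,0.003,0,0,0],[0.04,0.003,0,0,0],[0.04,0.003,0,0,0],[0.04,0.002,0,0,0],[0.04,0.001,0,0,0]]'
python3 -m pendant '[[0.04,0.001,0,0,0],[0.04,0.001,0,0,0],[0.04,0.001,0,0,0]]'
python3 -m pendant '[[0.04,0.001,0,0,0],[0.04,0.001,0,0,0]]'
python3 - <<'E'
from h import *
im,d=bot.read_camera("top");P=cloud("top",d).reshape(-1,3)
roi=(P[:,0]>.515)&(P[:,0]<.685)&(P[:,1]>-.28)&(P[:,1]<.3)
Q=P[roi&(P[:,2]>.055)&(P[:,2]<.071)&(P[:,1]>.04)];print("front y",np.percentile(Q[:,1],99.5),"z",np.median(Q[:,2]))
E
```

```text
t: 7.25
eef_pos: [0.6001, -0.1095, 0.2148]
tool_rot: [0.0, 0.699, 0.715, -0.0]
contact_force: [0.2, -5.9, 0.8]
gripper_width: 0.467
grasp_force: 2.7
t: 7.5
eef_pos: [0.6, -0.1068, 0.2148]
tool_rot: [0.0, 0.699, 0.715, -0.0]
contact_force: [0.2, -5.5, 0.9]
gripper_width: 0.466
grasp_force: 2.7
t: 7.67
eef_pos: [0.5999, -0.1047, 0.2148]
tool_rot: [0.0, 0.699, 0.715, -0.0]
contact_force: [0.5, -5.9, -0.3]
gripper_width: 0.47
grasp_force: 2.6
front y 0.12803727877193355 z 0.06719843099852515
```

```bash
python3 -m pendant '[[0.04,0.001,0,0,0],[0.04,0.001,0,0,0]]'
python3 -m pendant '[[0.04,0.001,0,0,0],[0.04,0,0,0,0]]'
python3 - <<'E'
from h import *
im,d=bot.read_camera("top");P=cloud("top",d).reshape(-1,3)
roi=(P[:,0]>.525)&(P[:,0]<.675)&(P[:,1]>-.28)&(P[:,1]<.3)
for lo,hi in((.1,.12),(-.08,-.06)):
  for a,b in ((.525,.545),(.655,.675)):
    Q=P[roi&(P[:,2]>.05)&(P[:,2]<.09)&(P[:,1]>lo)&(P[:,1]<hi)&(P[:,0]>a)&(P[:,0]<b)];print(np.median(Q[:,2]) if len(Q) else None)
E
```

```text
t: 7.88
eef_pos: [0.5999, -0.1022, 0.2147]
tool_rot: [-0.0, 0.699, 0.715, -0.0]
contact_force: [0.1, -5.4, -0.4]
gripper_width: 0.469
grasp_force: 2.4
t: 8.05
eef_pos: [0.5999, -0.1012, 0.2147]
tool_rot: [0.0, 0.699, 0.715, -0.0]
contact_force: [0.6, -4.1, -0.3]
gripper_width: 0.466
grasp_force: 2.3
None
0.0602429825940603
None
None
```

Run:
```python
from h import *
for c in("top","side"):
  im,d=bot.read_camera(c);P=cloud(c,d).reshape(-1,3)
  cv2.imwrite(f"pics/{c}3.png",cv2.resize(im[90:270,140:360],None,fx=3,fy=3))
  for lo,hi in((.1,.12),(-.08,-.06)):
   for a,b in ((.52,.545),(.66,.68)):
    Q=P[(P[:,2]>.045)&(P[:,2]<.09)&(P[:,1]>lo)&(P[:,1]<hi)&(P[:,0]>a)&(P[:,0]<b)];print(c,lo,a,len(Q),np.median(Q[:,2]) if len(Q) else None)
```

```text
top 0.1 0.52 0 None
top 0.1 0.66 73 0.060483362400178625
top -0.08 0.52 0 None
top -0.08 0.66 0 None
side 0.1 0.52 106 0.059771572913893706
side 0.1 0.66 70 0.05978844811763376
side -0.08 0.52 71 0.059669278945118476
side -0.08 0.66 46 0.059573466092924215
```

View pics/side3.png

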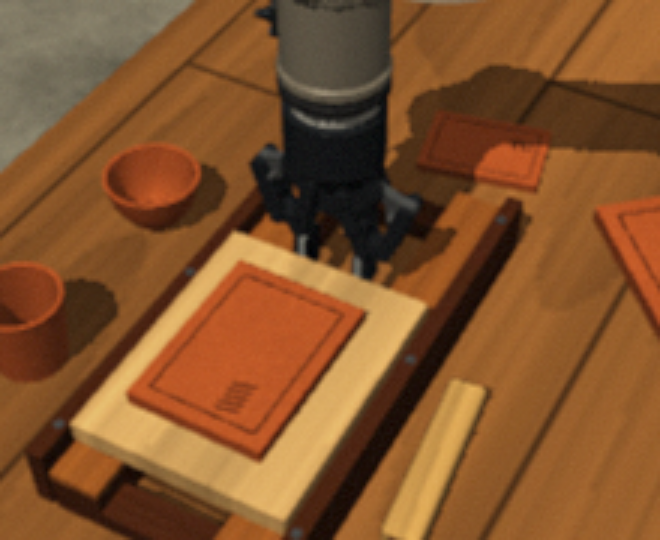

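The picture and depth show all four board corners level at z≈0.060. They have sunk 7 mm, so the board is seated, and the tile lies well inside it. Back off and rise.

```bash
python3 -m pendant '[[0.04,-0.005,0,0,0],[0.04,-0.015,0,0,0],[0.04,-0.025,0,0,0],[0.04,-0.025,0,0,0],[0.04,-0.01,0,-0.015,0],[0.04,0,0,-0.03,0],[0.04,0,0,-0.03,0],[0.04,0,0,-0.03,0],[0.04,0,0,-0.03,0],[0.04,0,0,-0.03,0],[0.04,0,0,0,0],[0.04,0,0,0,0]]'
python3 - <<'E'
from h import *
for c in("top","side"):
  im,d=bot.read_camera(c);P=cloud(c,d).reshape(-1,3)
  for lo,hi in((.1,.12),(-.08,-.06)):
   for a,b in ((.52,.545),(.66,.68)):
    Q=P[(P[:,2]>.045)&(P[:,2]<.09)&(P[:,1]>lo)&(P[:,1]<hi)&(P[:,0]>a)&(P[:,0]<b)];print(c,lo,a,len(Q),np.median(Q[:,2]) if len(Q) else None)
  R=P[(P[:,0]>.51)&(P[:,0]<.69)&(P[:,1]>-.15)&(P[:,1]<.2)&(P[:,2]>.0565)&(P[:,2]<.0665)]
  print("board y",np.percentile(R[:,1],[.5,99.5]))
  for n in("pot","bowl","beater"):
    for r in bot.pinpoint(n,c)[:1]: print(c,n,np.round(r["at"]))
E
```

```text
t: 9.2
eef_pos: [0.6024, -0.1803, 0.3814]
tool_rot: [0.001, 0.698, 0.716, 0.002]
contact_force: [0.1, 0.0, -0.9]
gripper_width: 0.472
grasp_force: 0.0
top 0.1 0.52 99 0.060390764672861565
top 0.1 0.66 70 0.06075455369967257
top -0.08 0.52 0 None
top -0.08 0.66 72 0.06024952643440115
board y [-0.08667906  0.13060935]
top pot [209. 109.]
top bowl [281. 111.]
top beater [227. 244.]
side 0.1 0.52 98 0.05996739138582416
side 0.1 0.66 74 0.059689406451262035
side -0.08 0.52 72 0.05981322242320232
side -0.08 0.66 50 0.05965254110690302
board y [-0.08810971  0.13254396]
side pot [150. 207.]
side bowl [192. 163.]
side beater [280. 246.]
```

Level, seated and clear, so I'm handing in.

```bash
python3 -c "
from station import bot
print(bot.hand_in())"
```

```text
the job is handed in; nothing more can be done
None
```

The board was pushed about 80 mm along the rails into its notches and sits level (7 mm lower at all four corners), with the tile still on it, the pot, bowl and beater left where they were, the hand clear, and the job handed in at about 9.5 s.

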